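# Pack a bearing housing with its cover on top

### The arm

A 7-joint arm with a two-finger parallel gripper is mounted at the origin on the work surface. World frame = base frame: x ahead of the robot, y to its left, z up, the work surface at z = 0. Lengths are in m, angles in rad, forces in N, time in s.
With the tool pointing down it reaches from about 0.4 to 0.875 m from the base axis. Payload 19.3 kg.
Tool frame: the origin (TCP) lies on the front face of the gripper's body, between the roots of the fingers; the fingertips stand 73 mm ahead of it and the grasp point (between the pads) lies 54 mm ahead of it; z points along the fingers, y is the direction in which the jaws open and shut (so a half turn about z gives the same grasp; the last joint's range is limited). The gripper opens to 85 mm and grips with 20 to 120 N. Pads are 22 mm wide; open, the fingers measure 114 mm over their backs; the gripper's body (76 mm by 85 mm) begins 54 mm behind the grasp point. The pads swing forward as they close: fully open they stand 13 mm farther back than shut.
Start: joints at [1.035, 0.521, -0.036, 1.599, 0.021, 1.021, -0.113], TCP at [0.281, -0.558, 0.304] pointing down, gripper open.
Joint ranges: [-2.91, 2.91], [-0.3, 2.13], [-1.5, 1.42], [0.17, 2.43], [-1.26, 4.41], [0.16, 1.93], [-2.52, 2.52]. Speed limits (rad/s): [1.89, 1.89, 2.39, 2.39, 3.01, 3.01, 3.01].

### API

Orientations are given as [roll, pitch, yaw] about the fixed x, y, z axes, in that order (R = Rz(yaw) Ry(pitch) Rx(roll)).
In Python, from workcell import bot gives the robot as it stands.
- The arm moves only by the shell command python3 -m crank 'ROWS' [OPENING] [FORCE]. ROWS is a JSON object of lists of equal length, an entry for each row: "travel": the shift along the world's x, y, z in cm, a list of three; "rot": the turn, a rotation vector about the world's x, y, z in degrees, a list of three. A call has 1 to 8 rows; each row is the pose to reach, as a shift and turn from the pose commanded when the call began; what a row does not reach only later rows make up. A row lasts 1/10 s, in which the tool goes at most 50 mm and 8.59 degrees, less where a joint would pass 70% of its speed; a pose out of reach is approached as far as the arm can. A call with a gripper value outside its range is refused whole. OPENING is the opening, from -1 (shut) to 1 (fully open), so that 0 is half open, set as the call begins (- or left out, the last holds). The fingers move at their own pace and stop on an object; FORCE is the grip in N (left out, the last holds). Time passes only in rows, so rows that repeat a pose let the fingers close. It gives the time, the measured TCP pose, the force and the opening at its end, in the units of the state.
- bot.observe(): the state, without advancing time (a new reading comes with each control period).
- bot.grab_frame(name): name is "scene" or "top" or "wrist"; returns the picture (420x560x3 uint8, red, green, blue); there is no depth.
- bot.camera_model(name): a dict with "fx", "fy", "cx", "cy" (pixels), "R" (3x3) and "t" (3): a world point X has camera coordinates R X + t. Camera axes: x right, y down, z forward; pixel columns grow to the right and rows downward; lengths in m; the calibration is good to about 2 mm. A picture is of the moment at which its call begins: read the wrist's pose just before it. camera_model takes no time and is no camera call; for the wrist camera it gives the pose at the moment of the call.
- bot.job_done(): hands the job in, once; it reports no verdict.
Trained networks look in the newest picture that a camera, given by its name, has taken for a name from the list of things; names that differ only in an ending like _2 or _b are one class to them, and where a whole thing is asked for, a point or a joint stands for the part that bears it (a point fixed in the world has none). Each returns a list of dicts, best first, with "conf" (0 to 1); they miss things now and then, are a little off and sometimes report something else, mostly with a low value. They report only what shows in the picture. A call takes as long as a camera call.
- bot.silhouettes(camera, thing): "pixels" (420x560 bool, what is visible of it) and "box" ([centre column, centre row, width, height] in pixels, round what is visible of it).
The state is a dict: "clock": time; "qpos": joint angles; "qd": joint speeds; "joint_efforts": joint torques, N m; "position": TCP position; "tool_rot": TCP orientation; "force": force on the tool from outside, world axes, zero at the start; "moment": the same for the moment, N m; "grip_width": finger opening in m.
Only numpy, scipy, OpenCV 4.12 (cv2) and the standard library are available. Lean on these libraries where they do the work, as an engineer would, in place of code of your own. Each camera call takes 0.05 s, during which the arm holds its last target.

### The job

Pack the open pale plastic parts box on the bench: first set the heavy iron bearing housing (the block on a long rectangular foot, not the round hub) down on its foot in the middle of the box floor, lengthwise along the box, without dropping it. Then lay the light rectangular plastic cover (not the round cap) the right way up, centred and lengthwise on the housing's flat top, and let go.

Things in the scene. Friction and masses are not known exactly. Their poses are not given: they have to be found in the camera images.
- parts_box: Open-topped pale (off-white) plastic box fixed to the bench, 188 long (its x) by 158 wide (its y) by 76 mm high outside; walls and floor 4 mm thick, so 180 by 150 by 72 mm inside. Origin: centre of the underside on the bench, z up; the inner floor is 4 mm above the origin. It starts empty.
- housing: Dark iron bearing housing, 0.5 to 0.85 kg, on its foot. Foot 100 (its x) by 42 (its y) by 10 mm high, a bolt hole at each end; on its middle a block 62 (x) by 42 (y) mm up to a flat top 40 mm above the underside. Grip the two flat faces 42 mm apart (along y) that show the round bore. Origin: centre of the underside, z up. Not the round iron hub (68 mm across, 34 mm high) nearby.
- cover: Light grey plastic cover, 0.05 kg, lying flange down. Flat flange 84 (its x) by 58 (its y) by 4 mm, a screw hole in each corner; on its middle a rectangular hump 46 (x) by 34 (y) mm, its top 30 mm above the flat underside. Grip the hump across its 34 mm. Origin: centre of the underside, z up. Not the round grey cap (64 mm across, 26 mm high) nearby.

How it is judged:
On the way, in this order (a step that is already met when the one before it is completed fails the run):
1. the housing stands on its foot on the box floor, in the middle and lengthwise, let go (x of housing in the frame of parts_box between -0.025 and 0.025 m and y of housing in the frame of parts_box between -0.025 and 0.025 m and z of housing in the frame of parts_box below 0.009 m and angle between housing's own z axis and vertical below 0.09 rad and angle between the x axis of housing and the x axis of parts_box, either way round below 0.3 rad and contact force between the fingers and housing below 0.3 N), for 0.2 s.
2. the cover lies flat, hump up, centred and lengthwise on the housing's top, let go (x of cover in the frame of housing between -0.018 and 0.018 m and y of cover in the frame of housing between -0.018 and 0.018 m and z of cover in the frame of housing between 0.036 and 0.045 m and angle between cover's own z axis and vertical below 0.09 rad and angle between the x axis of cover and the x axis of housing, either way round below 0.3 rad and contact force between the fingers and cover below 0.3 N), for 0.2 s.
At the end, for the whole second after the job is handed in: The housing stands on its foot on the box floor, centred in the box within 25 mm along each side and 17 degrees. The cover lies flat, hump up, on the housing's top, centred within 18 mm each way and 17 degrees. Lengthwise counts either way round. Both are released and at rest (x of housing in the frame of parts_box between -0.025 and 0.025 m and y of housing in the frame of parts_box between -0.025 and 0.025 m and z of housing in the frame of parts_box below 0.009 m and angle between each of housing, cover's own z axis and vertical below 0.09 rad and angle between the x axis of housing and the x axis of parts_box, either way round below 0.3 rad and x of cover in the frame of housing between -0.018 and 0.018 m and y of cover in the frame of housing between -0.018 and 0.018 m and z of cover in the frame of housing between 0.036 and 0.045 m and angle between the x axis of cover and the x axis of housing, either way round below 0.3 rad and linear speed of each of housing, cover below 0.02 m/s); the robot touches nothing.
It fails at once if the housing is dropped: it falls free, faster than 0.6 m/s with no finger touching it (a fall of about 20 mm) (linear speed of housing above 0.6 m/s and contact force between the fingers and housing below 0.01 N).
It also fails if it takes over 67 s, if anything falls off the work surface, if the arm or the gripper's body presses on something with over 40 N, if the wrist force passes 120 N, or if a joint passes its speed limit or range.

## Working session

There is one attempt and no reset: what is moved stays moved. The work goes in short steps, Python scripts to look and compute and a shell command to move; the robot and the scene stay as the last step left them, time stands still between calls to the robot, and variables do not carry over. Pictures are saved under pics/ and viewed, and the job is handed in when it is done.

```bash
ls; mkdir -p pics; python3 - <<'E'
from workcell import bot
import cv2
s=bot.observe(); print({k:s[k] for k in('clock','position','tool_rot','grip_width','force')})
for n in('scene','top'):
    im=bot.grab_frame(n); cv2.imwrite(f'pics/{n}0.png',im[:,:,::-1])
E
```

```text
pics
{'clock': 0.0, 'position': array([ 0.28057671, -0.55820013,  0.30334327]), 'tool_rot': array([-3.14047571e+00,  5.91243498e-05,  4.65808749e-01]), 'grip_width': 0.08527346887731524, 'force': array([ 0.36409826, -0.55962138,  0.55148858])}
```

View pics/scene0.png

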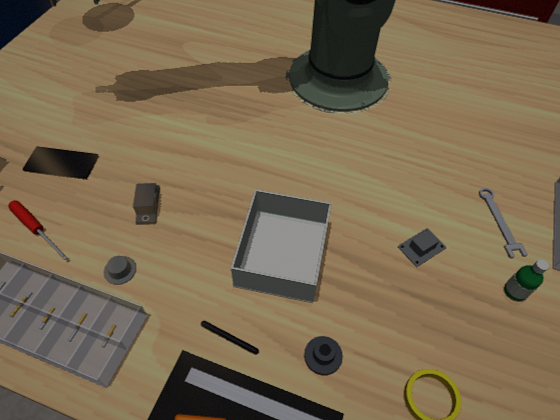

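View pics/top0.png

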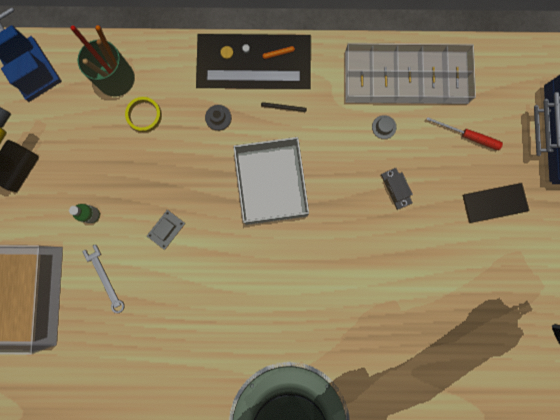

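The top view shows the box at (271,180), the housing at (397,188) and the cover at (166,229). The hub is at (218,117) and the cap at (384,126). Next I fit poses to the silhouettes.

```bash
cat > h.py <<'E'
import numpy as np, cv2
from scipy.optimize import minimize
from workcell import bot
def bx(cx,lx,cy,ly,z0,z1):
    return np.array([[cx+a*lx/2,cy+b*ly/2,z] for a in(-1,1) for b in(-1,1) for z in(z0,z1)])
M={'housing':[bx(0,.1,0,.042,0,.01),bx(0,.062,0,.042,0,.04)],
   'cover':[bx(0,.084,0,.058,0,.004),bx(0,.046,0,.034,0,.03)],
   'parts_box':[bx(0,.188,0,.158,0,.076)]}
def proj(c,X):
    p=X@np.array(c['R']).T+np.array(c['t'])
    return np.c_[c['fx']*p[:,0]/p[:,2]+c['cx'],c['fy']*p[:,1]/p[:,2]+c['cy']]
def unproj(c,u,v,z):
    R=np.array(c['R']);t=np.array(c['t']);o=-R.T@t
    d=R.T@np.array([(u-c['cx'])/c['fx'],(v-c['cy'])/c['fy'],1]);return o+d*(z-o[2])/d[2]
def world(parts,p,z=0):
    c,s=np.cos(p[2]),np.sin(p[2]);R=np.array([[c,-s,0],[s,c,0],[0,0,1]])
    return [q@R.T+[p[0],p[1],z] for q in parts]
S=4
def render(c,parts,shape=(420,560)):
    m=np.zeros((shape[0]*S,shape[1]*S),np.uint8)
    for q in parts:
        h=cv2.convexHull(((proj(c,q)+.5)*S).astype(np.float32))
        cv2.fillConvexPoly(m,np.round(h).astype(np.int32),1)
    return m
def fit(thing,views,z=0,p0=None):
    big=[(c,cv2.resize(m.astype(np.uint8),None,fx=S,fy=S,interpolation=cv2.INTER_NEAREST)) for c,m in views]
    def cost(p):
        t=0
        for c,m in big:
            r=render(c,world(M[thing],p,z)); t+=1-(r&m).sum()/max(1,(r|m).sum())
        return t/len(big)
    best=None
    if p0 is None:
        c,m=views[0];v,u=np.nonzero(m);x=unproj(c,u.mean(),v.mean(),z+.02)
        starts=[(x[0],x[1],a) for a in np.arange(0,np.pi,np.pi/8)]
    else: starts=[p0]
    for s in starts:
        s=np.array(s);sim=np.vstack([s,s+[.01,0,0],s+[0,.01,0],s+[0,0,.2]])
        r=minimize(cost,s,method='Nelder-Mead',options=dict(initial_simplex=sim,maxiter=90,xatol=2e-4,fatol=1e-4))
        if best is None or r.fun<best.fun:best=r
    return best.x,best.fun
E
python3 - <<'E'
from h import *
V={}
for th in M:
    views=[]
    for n in('top','scene'):
        r=bot.silhouettes(n,th)
        print(th,n,[(round(d['conf'],2),np.round(d['box'])) for d in r][:3])
        if r: views.append((bot.camera_model(n),r[0]['pixels']))
    V[th]=views
    for vs in(views,views[:1],views[1:]):
        if vs: p,f=fit(th,vs);print(np.round(p[:2],4),np.degrees(p[2]).round(1),round(f,3))
s=bot.observe();print(s['clock'])
E
```

```text
housing top [(0.58, array([396., 192.,  28.,  36.]))]
housing scene [(0.64, array([144., 205.,  24.,  43.]))]
[ 0.5745 -0.2688] 23.3 0.088
[ 0.5726 -0.2696] 204.7 0.094
[ 0.5759 -0.2679] 23.3 0.044
cover top [(0.56, array([166., 231.,  40.,  39.]))]
cover scene [(0.8, array([423., 247.,  50.,  29.]))]
[0.4655 0.3123] 144.3 0.062
[0.4649 0.3124] 143.6 0.042
[0.4661 0.3122] -35.6 0.077
parts_box top [(0.95, array([272., 182.,  74.,  89.]))]
parts_box scene [(0.81, array([280., 245.,  98., 112.]))]
[0.5837 0.0482] 8.6 0.024
[0.5827 0.0477] 8.4 0.017
[0.5847 0.0489] 8.6 0.023
0.4
```

```bash
python3 -m crank '{"travel":[[3,3,-0.5],[7,7,-1],[11,11,-2],[15,15,-3],[19,19,-3],[23,23,-3],[26,26,-3],[29.4,28.9,-3]],"rot":[[0,0,-1],[0,0,-2],[0,0,-3],[0,0,-3.3],[0,0,-3.3],[0,0,-3.3],[0,0,-3.3],[0,0,-3.3]]}' 1 80; python3 -m crank '{"travel":[[0,0,0],[0,0,0],[0,0,0],[0,0,0]],"rot":[[0,0,0],[0,0,0],[0,0,0],[0,0,0]]}'
cat > look.py <<'E'
import sys
from h import *
thing,z,name=sys.argv[1],float(sys.argv[2]),sys.argv[3]
p0=[float(a) for a in sys.argv[4:7]] or None
s=bot.observe();c=bot.camera_model('wrist');im=bot.grab_frame('wrist')[:,:,::-1].copy()
r=bot.silhouettes('wrist',thing)
print([(round(d['conf'],2),np.round(d['box'])) for d in r][:3])
if r:
    p,f=fit(thing,[(c,r[0]['pixels'])],z,p0);print(thing,p.round(4),'deg',np.degrees(p[2]).round(2),'cost',round(f,3))
    m=cv2.resize(render(c,world(M[thing],p,z)),(560,420),interpolation=cv2.INTER_NEAREST)
    for k,col in((m,(0,0,255)),(r[0]['pixels'].astype(np.uint8),(0,255,0))):
        cs,_=cv2.findContours(k,0,1);cv2.drawContours(im,cs,-1,col,1)
cv2.imwrite(f'pics/{name}.png',im)
print(s['clock'],s['position'].round(4),np.degrees(s['tool_rot']).round(2),s['grip_width'],s['force'].round(2))
E
python3 look.py housing 0 w1 .5745 -.2688 .407
```

```text
clock: 1.2
position: [0.5598, -0.2822, 0.2741]
tool_rot: [3.141, -0.0, 0.408]
force: [0.3, -1.5, 0.3]
grip_width: 0.0853
clock: 1.6
position: [0.5578, -0.2852, 0.2741]
tool_rot: [3.141, 0.0, 0.406]
force: [0.3, 0.3, 0.3]
grip_width: 0.085
[(0.87, array([272., 162.,  48.,  97.]))]
housing [ 0.574  -0.2679  0.4147] deg 23.76 cost 0.032
1.6 [ 0.5578 -0.2852  0.2741] [1.7998e+02 2.0000e-02 2.3270e+01] 0.08496335382099868 [0.32 0.29 0.29]
```

View pics/w1.png

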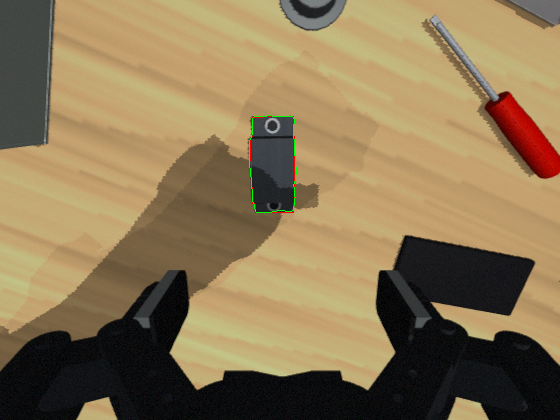

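The housing shows at (273,163) and the fit agrees with the bench cameras. I'll descend over it.

```bash
python3 -m crank '{"travel":[[0.8,0.9,-1],[1.6,1.7,-3],[1.6,1.7,-6],[1.6,1.7,-8],[1.6,1.7,-10],[1.6,1.7,-11],[1.6,1.7,-11],[1.6,1.7,-11]],"rot":[[0,0,0.4],[0,0,0.4],[0,0,0.4],[0,0,0.4],[0,0,0.4],[0,0,0.4],[0,0,0.4],[0,0,0.4]]}' 1 80; python3 look.py housing 0 w2 .574 -.268 .414
```

```text
clock: 2.5
position: [0.575, -0.2668, 0.1644]
tool_rot: [3.141, -0.0, 0.415]
force: [0.8, -0.1, 0.5]
grip_width: 0.0853
[(0.96, array([283., 215.,  67., 128.]))]
housing [ 0.5736 -0.2682  0.4179] deg 23.95 cost 0.024
2.5 [ 0.575  -0.2668  0.1644] [ 1.7999e+02 -2.0000e-02  2.3790e+01] 0.08529568737003856 [ 0.82 -0.1   0.55]
```

View pics/w2.png

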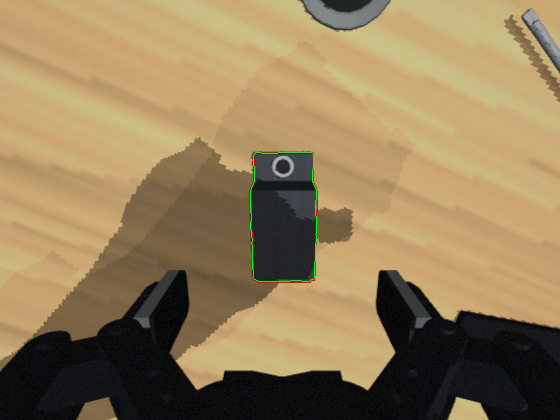

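The housing is centred between the jaws at (283,215). I'll go down and grip.

```bash
python3 -m crank '{"travel":[[-0.1,-0.1,-1],[-0.1,-0.1,-3],[-0.1,-0.1,-5],[-0.1,-0.1,-7],[-0.1,-0.1,-8],[-0.1,-0.1,-8.4],[-0.1,-0.1,-8.4],[-0.1,-0.1,-8.4]],"rot":[[0,0,0],[0,0,0],[0,0,0],[0,0,0],[0,0,0],[0,0,0],[0,0,0],[0,0,0]]}' 1 90; python3 -m crank '{"travel":[[0,0,0],[0,0,0],[0,0,0],[0,0,0],[0,0,0],[0,0,0],[0,0,0],[0,0,0]],"rot":[[0,0,0],[0,0,0],[0,0,0],[0,0,0],[0,0,0],[0,0,0],[0,0,0],[0,0,0]]}' -1 90;  python3 -m crank '{"travel":[[0,0,0.5],[0,0,1],[0,0,1.5],[0,0,2],[0,0,2],[0,0,2]],"rot":[[0,0,0],[0,0,0],[0,0,0],[0,0,0],[0,0,0],[0,0,0]]}' -1 90; python3 -c "
from h import *
cv2.imwrite('pics/w3.png',bot.grab_frame('wrist')[:,:,::-1]);print(bot.observe()['force'])"
```

```text
clock: 3.4
position: [0.574, -0.2681, 0.0808]
tool_rot: [3.141, -0.001, 0.415]
force: [1.1, -0.4, 1.4]
grip_width: 0.0852
clock: 4.2
position: [0.5739, -0.268, 0.0806]
tool_rot: [3.141, -0.0, 0.415]
force: [-1.9, 0.5, 8.9]
grip_width: 0.0409
clock: 4.8
position: [0.5737, -0.2679, 0.1]
tool_rot: [3.142, -0.0, 0.415]
force: [0.2, 0.4, -6.7]
grip_width: 0.0407
[-0.88328359  0.95531255 -7.44698552]
```

View pics/w3.png

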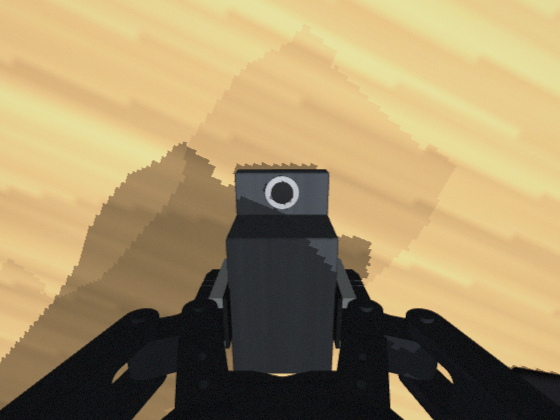

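The housing is gripped: 41 mm opening, about 7 N of weight. I'll lift and carry it over the box.

```bash
python3 -m crank '{"travel":[[0,0,1],[0,0,3],[0,0,5.5],[0,0,8],[0,1,10],[0,2.5,11],[0,5,11],[0,8,11]],"rot":[[0,0,0],[0,0,0],[0,0,0],[0,0,0],[0,0,0],[0,0,-1],[0,0,-2],[0,0,-4]]}'; python3 -m crank '{"travel":[[0.2,3,0],[0.4,6,0],[0.6,9,0],[0.8,12,0],[0.9,15,0],[1,18,0],[1,20.5,0],[1,22,0]],"rot":[[0,0,-2],[0,0,-4],[0,0,-6],[0,0,-8],[0,0,-10],[0,0,-11],[0,0,-11],[0,0,-11]]}';  python3 -m crank '{"travel":[[0,0.8,0],[0,1.4,0],[0,1.6,0],[0,1.6,0],[0,1.6,0]],"rot":[[0,0,0],[0,0,0],[0,0,0],[0,0,0],[0,0,0]]}'; python3 - <<'E'
from h import *
for n in('wrist','top'):
  im=bot.grab_frame(n); cv2.imwrite(f'pics/{n}4.png',im[:,:,::-1])
E
```

```text
clock: 5.65
position: [0.5735, -0.188, 0.2109]
tool_rot: [3.141, -0.001, 0.343]
force: [0.4, 1.0, -6.6]
grip_width: 0.041
clock: 6.45
position: [0.5835, 0.0345, 0.2105]
tool_rot: [-3.141, -0.0, 0.155]
force: [0.7, 0.5, -6.1]
grip_width: 0.0411
clock: 6.95
position: [0.5837, 0.0471, 0.21]
tool_rot: [3.141, 0.0, 0.152]
force: [-0.2, 0.2, -6.1]
grip_width: 0.0405
```

View pics/wrist4.png

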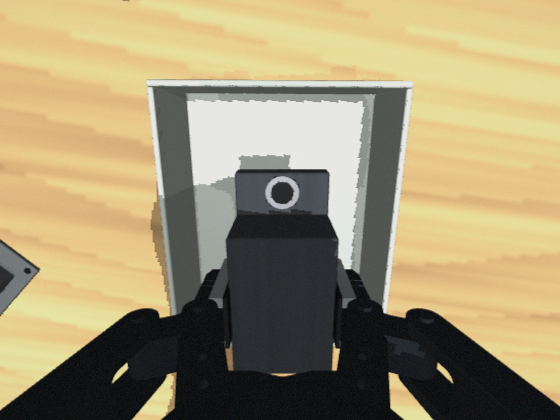

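View pics/top4.png

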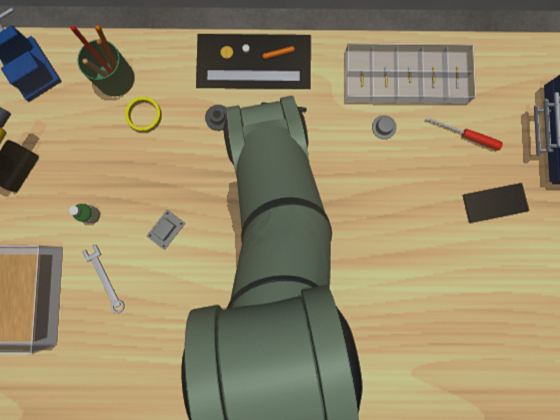

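The box's far rim spans columns 148–412, centred on 280, and the housing sits at about 282, so it is aligned. I'll lower it and slow down near the floor.

```bash
python3 -m crank '{"travel":[[0,0,-1],[0,0,-3],[0,0,-5],[0,0,-7],[0,0,-9],[0,0,-10.5],[0,0,-11.5],[0,0,-12]],"rot":[[0,0,0],[0,0,0],[0,0,0],[0,0,0],[0,0,0],[0,0,0],[0,0,0],[0,0,0]]}'; python3 -m crank '{"travel":[[0,0,0],[0,0,-0.1],[0,0,-0.2],[0,0,-0.3],[0,0,-0.3],[0,0,-0.3]],"rot":[[0,0,0],[0,0,0],[0,0,0],[0,0,0],[0,0,0],[0,0,0]]}'
```

```text
clock: 7.85
position: [0.5835, 0.048, 0.089]
tool_rot: [-3.142, 0.001, 0.153]
force: [-0.3, -0.3, -6.0]
grip_width: 0.0406
clock: 8.45
position: [0.5837, 0.0481, 0.0871]
tool_rot: [-3.142, -0.0, 0.153]
force: [-0.5, 0.4, -5.9]
grip_width: 0.0408
```

```bash
python3 -m crank '{"travel":[[0,0,-0.1],[0,0,-0.1],[0,0,-0.2],[0,0,-0.2]],"rot":[[0,0,0],[0,0,0],[0,0,0],[0,0,0]]}'
```

```text
clock: 8.85
position: [0.5836, 0.0481, 0.0848]
tool_rot: [-3.142, 0.0, 0.153]
force: [-0.4, 1.5, -5.7]
grip_width: 0.0408
```

```bash
python3 -m crank '{"travel":[[0,0,-0.1],[0,0,-0.1],[0,0,-0.1]],"rot":[[0,0,0],[0,0,0],[0,0,0]]}';python3 -m crank '{"travel":[[0,0,-0.1],[0,0,-0.1],[0,0,-0.1]],"rot":[[0,0,0],[0,0,0],[0,0,0]]}'
```

```text
clock: 9.15
position: [0.5837, 0.0481, 0.0846]
tool_rot: [-3.142, -0.0, 0.153]
force: [-4.8, -0.5, 9.6]
grip_width: 0.0407
clock: 9.45
position: [0.5837, 0.0481, 0.0846]
tool_rot: [3.142, -0.0, 0.153]
force: [-11.4, -0.7, 29.4]
grip_width: 0.0409
```

It's resting on the floor: the force changes sign and z has stopped falling at 84.6 mm. I'll release and rise.

```bash
python3 -m crank '{"travel":[[0,0,0.1],[0,0,0.1]],"rot":[[0,0,0],[0,0,0]]}'; python3 -m crank '{"travel":[[0,0,0],[0,0,0],[0,0,0],[0,0,0],[0,0,0],[0,0,0]],"rot":[[0,0,0],[0,0,0],[0,0,0],[0,0,0],[0,0,0],[0,0,0]]}' 0.5; python3 -m crank '{"travel":[[0,0,0.5],[0,0,2],[0,0,4],[0,0,7],[0,0,10],[0,0,13],[0,0,16],[0,0,16]],"rot":[[0,0,0],[0,0,0],[0,0,0],[0,0,0],[0,0,0],[0,0,0],[0,0,0],[0,0,0]]}'; python3 look.py housing 0.004 w5 .5837 .048 .153
python3 - <<'E'
from h import *
r=bot.silhouettes('wrist','parts_box')
p,f=fit('parts_box',[(bot.camera_model('wrist'),r[0]['pixels'])],0,[.5837,.048,.15]);print(p,f)
E
```

```text
clock: 9.65
position: [0.5838, 0.0481, 0.0846]
tool_rot: [-3.142, -0.0, 0.153]
force: [-5.6, -0.7, 12.7]
grip_width: 0.0405
clock: 10.25
position: [0.5837, 0.0481, 0.0839]
tool_rot: [-3.142, 0.0, 0.153]
force: [-0.3, 0.5, 0.7]
grip_width: 0.0638
clock: 11.05
position: [0.585, 0.0482, 0.249]
tool_rot: [-3.141, -0.007, 0.153]
force: [0.1, -1.5, -0.4]
grip_width: 0.0641
[(0.76, array([283., 191.,  50., 102.]))]
housing [0.584  0.0478 0.1532] deg 8.78 cost 0.028
11.05 [0.585  0.0482 0.249 ] [-179.99   -0.39    8.77] 0.0641039581161086 [ 0.09 -1.49 -0.41]
[0.57976513 0.04784268 0.14627208] 0.1950660629414871
```

View pics/w5.png

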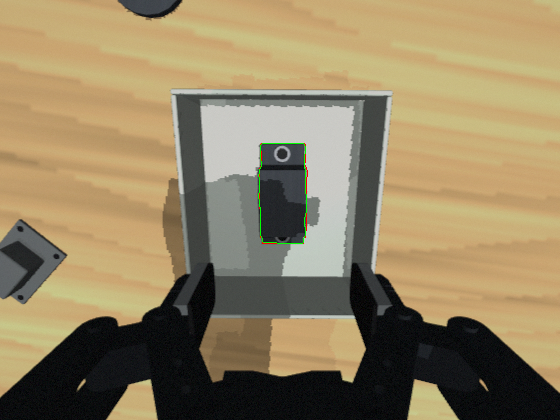

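The housing stands centred in the box, at (0.584, 0.048) and 8.8°. Now the cover.

```bash
python3 -m crank '{"travel":[[-1,2,0],[-2.5,5.5,0],[-4,9.5,0],[-6,13.5,0],[-8,17.5,0],[-10,21.5,0],[-11.5,25,0],[-11.9,26.4,0]],"rot":[[0,0,-4],[0,0,-10],[0,0,-17],[0,0,-24],[0,0,-31],[0,0,-38],[0,0,-43],[0,0,-44.5]]}' 1 30;python3 -m crank '{"travel":[[0,0,0],[0,0,0],[0,0,0]],"rot":[[0,0,0],[0,0,0],[0,0,0]]}';  python3 look.py cover 0 w6 .4655 .3123 -.623
```

```text
clock: 12.0
position: [0.4712, 0.2925, 0.2405]
tool_rot: [3.132, 0.005, -0.585]
force: [0.2, -0.2, -1.2]
grip_width: 0.0852
clock: 12.3
position: [0.4723, 0.291, 0.2407]
tool_rot: [3.132, 0.005, -0.583]
force: [-0.0, -0.1, 0.2]
grip_width: 0.0856
[(0.87, array([264., 208.,  62.,  83.]))]
cover [ 0.4649  0.3131 -0.6368] deg -36.49 cost 0.033
12.3 [0.4723 0.291  0.2407] [179.46   0.3  -33.41] 0.08557079751319306 [-0.02 -0.08  0.2 ]
```

View pics/w6.png

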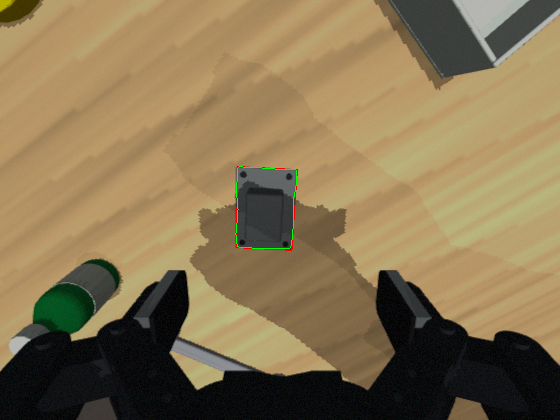

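```bash
cat > go.py <<'E'
import sys
from h import *
from scipy.spatial.transform import Rotation as R
x,y,z,yaw=[float(a) for a in sys.argv[1:5]]
s=bot.observe();a=R.from_euler('xyz',s['tool_rot']);b=R.from_euler('xyz',[np.pi,0,np.radians(yaw)])
print('cm',((np.array([x,y,z])-s['position'])*100).round(2),'deg',np.degrees((b*a.inv()).as_rotvec()).round(2))
E
python3 go.py .4650 .3130 .14 -36.3
```

```text
cm [ -0.77   2.23 -10.1 ] deg [ 0.23 -0.53 -2.82]
```

```bash
python3 -m crank '{"travel":[[-0.4,1,-1],[-0.8,2.2,-2.5],[-0.8,2.2,-5],[-0.8,2.2,-7],[-0.8,2.2,-9],[-0.8,2.2,-10],[-0.8,2.2,-10],[-0.8,2.2,-10]],"rot":[[0,0,-1],[0.2,-0.5,-2],[0.2,-0.5,-2.8],[0.2,-0.5,-2.8],[0.2,-0.5,-2.8],[0.2,-0.5,-2.8],[0.2,-0.5,-2.8],[0.2,-0.5,-2.8]]}';  python3 look.py cover 0 w7 .465 .313 -.634; python3 go.py .4650 .3130 .079 -36.3
```

```text
clock: 13.2
position: [0.4646, 0.3136, 0.1417]
tool_rot: [3.142, -0.0, -0.632]
force: [-0.4, -0.7, -1.0]
grip_width: 0.0852
[(0.86, array([281., 224.,  89., 118.]))]
cover [ 0.4649  0.3132 -0.6371] deg -36.5 cost 0.02
13.2 [0.4646 0.3136 0.1417] [ 1.800e+02 -1.000e-02 -3.623e+01] 0.0852434028302943 [-0.4  -0.71 -1.05]
cm [ 0.05 -0.11 -6.3 ] deg [-0.02  0.04 -0.1 ]
```

View pics/w7.png

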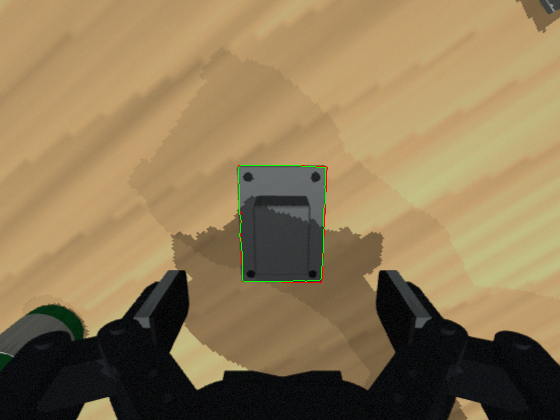

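The cover is at (281,224), centred between the jaws. I'll go down and grip it gently.

```bash
python3 -m crank '{"travel":[[0,0,-1],[0,0,-2.5],[0,0,-4],[0,0,-5.5],[0,0,-6.2],[0,0,-6.2],[0,0,-6.2]],"rot":[[0,0,-0.2],[0,0,-0.2],[0,0,-0.2],[0,0,-0.2],[0,0,-0.2],[0,0,-0.2],[0,0,-0.2]]}' 1 30; python3 -m crank '{"travel":[[0,0,0],[0,0,0],[0,0,0],[0,0,0],[0,0,0],[0,0,0],[0,0,0],[0,0,0]],"rot":[[0,0,0],[0,0,0],[0,0,0],[0,0,0],[0,0,0],[0,0,0],[0,0,0],[0,0,0]]}' -1 30;  python3 -m crank '{"travel":[[0,0,0.5],[0,0,1.5],[0,0,3.5],[0,0,6],[0,0,9],[0,0,12],[0,0,14],[0,0,14]],"rot":[[0,0,0],[0,0,0],[0,0,0],[0,0,0],[0,0,0],[0,0,0],[0,0,0],[0,0,0]]}'; python3 -c "
from h import *
cv2.imwrite('pics/w8.png',bot.grab_frame('wrist')[:,:,::-1])"; python3 go.py .584 .0479 .22 8.7
```

```text
clock: 14.0
position: [0.4642, 0.3139, 0.0791]
tool_rot: [3.141, -0.0, -0.635]
force: [0.1, 0.0, 0.8]
grip_width: 0.0854
clock: 14.8
position: [0.4641, 0.3142, 0.0794]
tool_rot: [3.141, -0.0, -0.635]
force: [-1.6, -0.8, 5.7]
grip_width: 0.0338
clock: 15.6
position: [0.4648, 0.3146, 0.2222]
tool_rot: [-3.138, -0.001, -0.635]
force: [0.1, 0.5, -0.7]
grip_width: 0.0336
cm [ 11.98 -26.65  -0.06] deg [-1.000e-01  4.000e-02  4.506e+01]
```

View pics/w8.png

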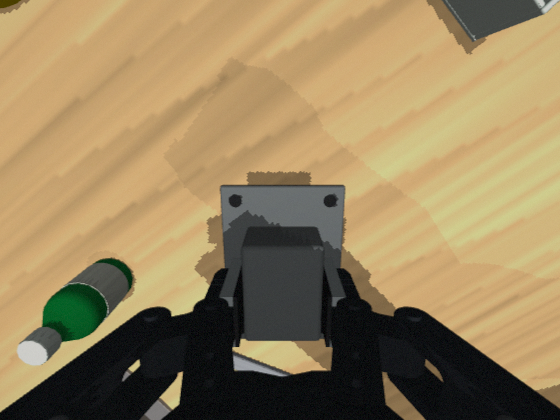

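The cover is held level. I'll carry it to above the housing.

```bash
python3 -m crank '{"travel":[[0.5,-1,0],[1.5,-3,0],[3,-6.5,0],[4.5,-10,0],[6,-13.5,0],[7.5,-17,0],[9,-20.5,0],[10,-23,0]],"rot":[[0,0,3],[0,0,8],[0,0,14],[0,0,20],[0,0,26],[0,0,32],[0,0,38],[0,0,42]]}';python3 -m crank '{"travel":[[0.4,-1,0],[0.4,-1,0],[0.4,-1,0]],"rot":[[0,0,1],[0,0,1],[0,0,1]]}'; python3 go.py .584 .0479 .22 8.7
```

```text
clock: 16.45
position: [0.5644, 0.0813, 0.2186]
tool_rot: [3.141, 0.001, 0.1]
force: [-0.3, 0.8, 0.7]
grip_width: 0.0334
clock: 16.75
position: [0.5676, 0.0746, 0.2186]
tool_rot: [3.141, 0.001, 0.115]
force: [-0.6, -0.3, -1.4]
grip_width: 0.0338
cm [ 1.64 -2.67  0.14] deg [ 0.02 -0.05  2.12]
```

```bash
python3 -m crank '{"travel":[[0.7,-1.2,0],[1.4,-2.4,0],[1.6,-2.7,0],[1.6,-2.7,0],[1.6,-2.7,0]],"rot":[[0,0,1],[0,0,2],[0,0,2.1],[0,0,2.1],[0,0,2.1]]}'; python3 go.py .584 .0479 .126 8.7;  python3 -c "
from h import *
cv2.imwrite('pics/w9.png',bot.grab_frame('wrist')[:,:,::-1])"
```

```text
clock: 17.25
position: [0.5837, 0.0482, 0.2189]
tool_rot: [3.142, 0.0, 0.153]
force: [-0.3, 0.2, -0.3]
grip_width: 0.0336
cm [ 0.03 -0.03 -9.29] deg [ 0.01 -0.01 -0.05]
```

View pics/w9.png

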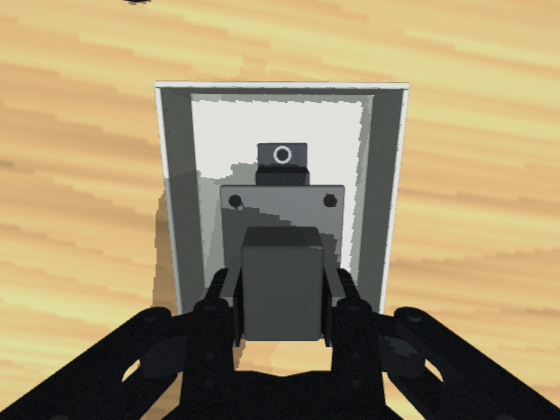

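The housing (bolt hole at column 282) lines up with the cover's centre at 282. I'll lower it.

```bash
python3 -m crank '{"travel":[[0,0,-1.5],[0,0,-3.5],[0,0,-5.5],[0,0,-7.5],[0,0,-8.7],[0,0,-9.2],[0,0,-9.2],[0,0,-9.2]],"rot":[[0,0,0],[0,0,0],[0,0,0],[0,0,0],[0,0,0],[0,0,0],[0,0,0],[0,0,0]]}'; python3 -m crank '{"travel":[[0,0,-0.1],[0,0,-0.2],[0,0,-0.2],[0,0,-0.2]],"rot":[[0,0,0],[0,0,0],[0,0,0],[0,0,0]]}'
```

```text
clock: 18.1
position: [0.5843, 0.0471, 0.1276]
tool_rot: [3.141, -0.001, 0.152]
force: [0.4, -1.0, -0.2]
grip_width: 0.0333
clock: 18.5
position: [0.5841, 0.0471, 0.1252]
tool_rot: [3.141, -0.0, 0.152]
force: [0.4, -0.7, 0.5]
grip_width: 0.0335
```

```bash
python3 -m crank '{"travel":[[0,0,-0.1],[0,0,-0.1],[0,0,-0.1]],"rot":[[0,0,0],[0,0,0],[0,0,0]]}';python3 -m crank '{"travel":[[0,0,-0.1],[0,0,-0.1],[0,0,-0.1]],"rot":[[0,0,0],[0,0,0],[0,0,0]]}'
```

```text
clock: 18.8
position: [0.584, 0.047, 0.124]
tool_rot: [3.141, -0.0, 0.152]
force: [-0.2, -0.5, -1.0]
grip_width: 0.0336
clock: 19.1
position: [0.5841, 0.047, 0.1234]
tool_rot: [3.141, -0.0, 0.152]
force: [-2.4, 0.2, 7.9]
grip_width: 0.0334
```

Contact is at 123.4 mm, as predicted. I'll release and rise.

```bash
python3 -m crank '{"travel":[[0,0,0],[0,0,0],[0,0,0],[0,0,0],[0,0,0],[0,0,0]],"rot":[[0,0,0],[0,0,0],[0,0,0],[0,0,0],[0,0,0],[0,0,0]]}' 0.7; python3 -m crank '{"travel":[[0,0,0.5],[0,0,2],[0,0,4],[0,0,7],[0,0,10],[0,0,13],[0,0,13]],"rot":[[0,0,0],[0,0,0],[0,0,0],[0,0,0],[0,0,0],[0,0,0],[0,0,0]]}'; python3 look.py cover 0.044 w10 .584 .047 .153
```

```text
clock: 19.7
position: [0.584, 0.0471, 0.123]
tool_rot: [3.141, -0.0, 0.152]
force: [0.3, 0.7, -0.2]
grip_width: 0.0723
clock: 20.4
position: [0.5854, 0.0469, 0.2579]
tool_rot: [3.141, -0.006, 0.152]
force: [1.4, -0.2, -0.3]
grip_width: 0.0726
[(0.6, array([281., 199.,  70.,  93.]))]
cover [0.5848 0.0469 0.151 ] deg 8.65 cost 0.029
20.4 [0.5854 0.0469 0.2579] [179.99  -0.37   8.7 ] 0.07257305352096914 [ 1.42 -0.18 -0.34]
```

View pics/w10.png

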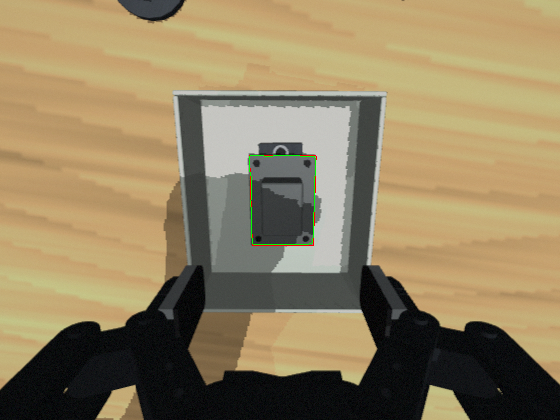

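The cover sits flat and centred on the housing at (281,199). Let things settle, then hand in.

```bash
python3 -m crank '{"travel":[[0,0,0],[0,0,0],[0,0,0],[0,0,0]],"rot":[[0,0,0],[0,0,0],[0,0,0],[0,0,0]]}'; python3 -c "
from workcell import bot
print(bot.job_done())"
```

```text
clock: 20.9
position: [0.5839, 0.047, 0.2526]
tool_rot: [3.141, 0.001, 0.152]
force: [-0.1, 0.4, 0.3]
grip_width: 0.073
the job is handed in; nothing more can be done
None
```

The job is handed in at 20.9 s of the 67 s allowed. The housing is in the box and the cover is on top of it. `job_done()` reports no verdict, so the results below are from my own checks.

- **Housing:** I lowered it onto the box floor and released it only after the force showed it was resting there. The wrist camera then put it at (0.584, 0.048), turned 8.8°. The bench cameras put the box at (0.584, 0.048), turned 8.6°, so the two agree to about 1 mm and well under 1°.
- **Cover:** It touched the housing's top at the predicted height (TCP at 123.4 mm), and I let it go there. The last wrist picture put it at (0.585, 0.047), turned 8.65°, about 1 mm off the housing's centre. It was flat and hump up.
- **Robot at hand-in:** The gripper was open and well clear above the box, with the wrist force near zero.
- **Check that disagreed:** A wrist-camera fit of the box was about 4 mm off in x, with a poor match (cost 0.195 against about 0.02). The fingers hid part of the box in that view, so I discarded it and used the bench-camera pose.

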